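# Space the instrument case above the cassette

### The arm

A 7-joint arm with a two-finger parallel gripper is mounted at the origin on a cart in front of the work surface, level with it; the furniture and walls round the work are solid. World frame = base frame: x ahead of the robot, y to its left, z up, the work surface at z = 0. Lengths are in mm, angles in rad, forces in N, time in s.
With the tool pointing down it reaches from about 425 to 950 mm from the base axis. Payload 4.7 kg.
Tool frame: the origin (TCP) lies at the very end of the fingers, on their centre line; the grasp point (between the pads) lies 19 mm behind it; z points along the fingers, y is the direction in which the jaws open and shut (so a half turn about z gives the same grasp; the last joint's range is limited). The gripper opens to 87 mm and grips with 3 to 60 N. Pads are 19 mm wide; open, the fingers measure 117 mm over their backs; the gripper's body (75 mm by 190 mm) begins 51 mm behind the grasp point.
Start: joints at [1.312, 0.469, -0.049, 1.532, 0.024, 1.141, -0.082], TCP at [153.8, -657.263, 222.573] pointing down, gripper open.
Joint ranges: [-2.59, 2.59], [-0.33, 1.99], [-1.39, 1.29], [0.1, 2.45], [-1.04, 4.18], [0.21, 1.99], [-2.66, 2.66]. Speed limits (rad/s): [2.57, 2.57, 3.14, 3.14, 3.14, 3.14, 3.14].

### API

Orientations are given as a unit quaternion [w, x, y, z].
In Python, from workcell import monitor, cams, ticket gives the robot as it stands.
- The arm moves only by the shell command python3 -m inch 'ROWS' [OPENING]. ROWS is a JSON object of lists of equal length, an entry for each row: "travel": the shift along the world's x, y, z in m, a list of three; "turn": the turn, a rotation vector about the world's x, y, z in degrees, a list of three. A call has 1 to 8 rows; each row is the pose to reach, as a shift and turn from the pose commanded when the call began; what a row does not reach only later rows make up. A row lasts 1/8 s, in which the tool goes at most 62.5 mm and 10.7 degrees, less where a joint would pass 70% of its speed; a pose out of reach is approached as far as the arm can. A call with a gripper value outside its range is refused whole. OPENING is the closure, from -1 (fully open) to 1 (shut), set as the call begins (- or left out, the last holds). The fingers move at their own pace and stop on an object; the grip force is fixed at half the most. Time passes only in rows, so rows that repeat a pose let the fingers close. It gives the time, the measured TCP pose, the force and the opening at its end, in the units of the state.
- monitor.sense(): the state, without advancing time (a new reading comes with each control period).
- cams.grab_frame(name): name is "scene" or "side" or "wrist"; returns a dict with "frame" (480x640x3 uint8, blue, green, red), "depth" (480x640 float32, mm along the optical axis (not along the pixel's ray), 0 where there is no reading), "camera_matrix" (3x3 intrinsics, pixels), "origin" and "rotation" of the camera in the world. Camera axes: x right, y down, z forward; pixel columns grow to the right and rows downward; lengths in mm; the calibration is good to about 2 mm. The wrist camera is an equidistant fisheye: a pixel r from the principal point sees the ray r / f radians off the axis. A picture is of the moment at which its call begins.
- ticket.hand_in(): hands the job in, once; it reports no verdict.
Trained networks look in the newest picture that a camera, given by its name, has taken for a name from the list of things; names that differ only in an ending like _2 or _b are one class to them, and where a whole thing is asked for, a point or a joint stands for the part that bears it (a point fixed in the world has none). Each returns a list of dicts, best first, with "confidence" (0 to 1); they miss things now and then, are a little off and sometimes report something else, mostly with a low value. They report only what shows in the picture. A call takes as long as a camera call. They do not tell look-alikes from the thing itself.
- cams.masks_of(camera, label): "pixels" (480x640 bool, what is visible of it) and "extent" ([left, top, width, height] in pixels, round what is visible of it).
- cams.mark_of(camera, label): "position" ([column, row] in pixels: a listed point, or the origin of a listed thing).
The state is a dict: "time": time; "qpos": joint angles; "qvel": joint speeds; "effort": joint torques, N m; "position": TCP position; "orientation": TCP orientation; "wrist_force": force on the tool from outside, world axes, zero at the start; "wrist_torque": the same for the moment, N m; "finger_gap": opening from 0.0 (shut) to 1.0 (fully open).
Only numpy, scipy, OpenCV 4.12 (cv2) and the standard library are available. Lean on these libraries where they do the work, as an engineer would, in place of code of your own. Each camera call takes 0.05 s, during which the arm holds its last target.

### The job

The steel instrument case is to dry on top of the low flat cassette with an air gap between them. Lay the second spacer bar, the one just as thick as the bar already on the cassette, squarely across the bare marked place on the cassette's lid and let go of it; then lift the case by its handle, keeping it upright, and set it down level on both bars, in line with the cassette and centred over it.

Things in the scene. Friction and masses are not known exactly. Their poses are not given: they have to be found in the camera images.
- cassette: Shut flat steel box, 220 (x) x 130 (y) x 40 mm high, fixed on the worktop, left or right. Origin: centre of its underside; x along its length, away from the robot within 15 degrees. Two marked places on its lid, each between two engraved lines across it 24 mm apart: centred at x = +75 mm (first bar lies there) and x = -75 mm (bare, the end near the robot), y = 0.
- placed_bar: The spacer bar already across the cassette's lid at its far marked place: grey bar, 110 (x) x 16 x 16 mm, 40 g, loose. Origin: centre of its underside, x along its length.
- spacer_bar: The second spacer bar, to be laid: same grey bar, 110 (x) x 16 (y) x 16 mm high, 40 g, loose on the worktop, lying crosswise to the robot within 25 degrees. Origin: centre of its underside, x along its length. Grip it across y. Not the grey flat strip, as long but 26 mm wide and 7 mm thick, that also lies there; either may be the nearer one.
- instrument_case: Shut stainless case, 206 (x) x 83 (y) x 57 mm high with handle, 0.3 to 0.5 kg, loose on the worktop, on the other side from the cassette. Origin: centre of its flat underside; x along its length, away from the robot within 15 degrees. Lid top at z = 36 mm, does not open. Handle: black rod 10 mm thick, 62 mm along x, axis at y = 1, z = 52 mm, open beneath; grip it across y.
Things that resemble listed ones, but are neither listed nor needed, are in the scene too. What is shaped like the instrument_case but purple is not meant.

How it is judged:
By the outcome, as a careful person would: the job done as asked, in the order asked, and still so for the second after the job is handed in, with the robot touching nothing.
It also fails if it takes over 53 s, if anything falls off the work surface, if the arm or the gripper's body presses on something with over 40 N, if the wrist force passes 120 N, or if a joint passes its speed limit or range.

## Working session

There is one attempt and no reset: what is moved stays moved. The work goes in short steps, Python scripts to look and compute and a shell command to move; the robot and the scene stay as the last step left them, time stands still between calls to the robot, and variables do not carry over. Pictures are saved under pics/ and viewed, and the job is handed in when it is done.

```bash
ls; mkdir -p pics
python3 - <<'E'
from workcell import monitor,cams,ticket
import cv2
s=monitor.sense(); print(s['time'],s['position'],s['orientation'],s['finger_gap'])
for n in ("scene","side"):
    f=cams.grab_frame(n); cv2.imwrite(f"pics/{n}1.png",f['frame']); print(n,f['origin'],f['rotation'],f['camera_matrix'])
    for l in ("cassette","placed_bar","spacer_bar","instrument_case"):
        print(l,[(round(d['confidence'],2),d['extent']) for d in cams.masks_of(n,l)])
E
```

```text
pics
0.0 [ 153.64360574 -656.65568878  221.50014684] [-9.79295960e-04  9.93405912e-01  1.14646062e-01 -1.26182832e-04] 0.9997282422332553
scene [-460.79071353  548.31980642  805.94936225] [ 0.24395135 -0.46867298  0.75192101 -0.39426915] [[614.71573728   0.         315.85573147]
 [  0.         614.71573728 247.31008922]
 [  0.           0.           1.        ]]
cassette [(0.86, [369.7, 201.2, 104.5, 63.8])]
placed_bar [(0.9, [380.6, 190.8, 38.0, 22.7]), (0.35, [214.9, 246.4, 82.3, 74.9])]
spacer_bar [(0.67, [337.5, 264.1, 51.0, 12.0])]
instrument_case [(0.77, [215.8, 248.4, 84.2, 70.5]), (0.73, [108.6, 295.7, 112.3, 66.2]), (0.27, [379.8, 191.2, 39.5, 21.2])]
side [ 549.63508435 -783.02770062  809.80557236] [-0.41299969  0.9106459  -0.01224121 -0.00233562] [[518.3408089    0.         315.02551955]
 [  0.         518.3408089  239.3896691 ]
 [  0.           0.           1.        ]]
cassette [(0.66, [243.2, 313.9, 129.1, 92.2])]
placed_bar [(0.66, [332.3, 321.4, 24.5, 54.4])]
spacer_bar [(0.94, [254.2, 267.2, 24.6, 38.6]), (0.66, [241.6, 316.1, 133.2, 90.4])]
instrument_case [(0.78, [234.0, 148.5, 76.6, 43.4]), (0.68, [249.1, 196.2, 85.4, 42.2])]
```

View pics/scene1.png

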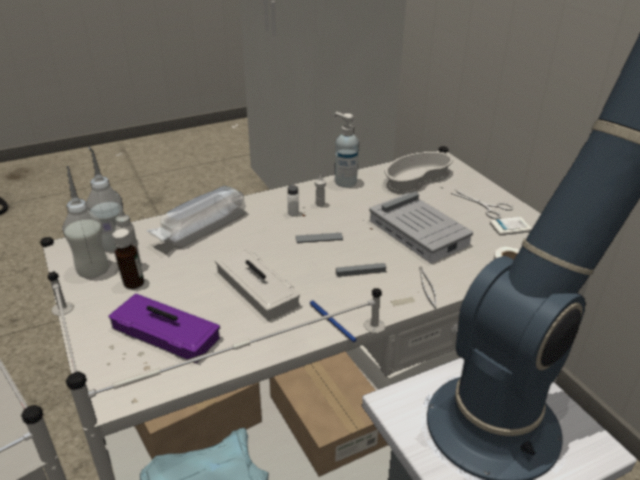

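View pics/side1.png

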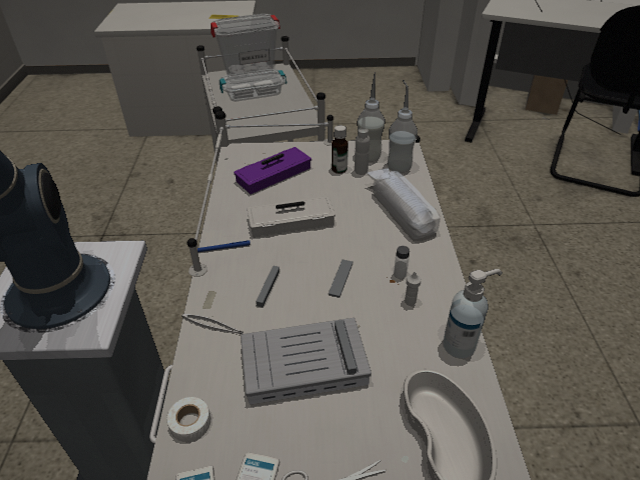

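Both views show the case (silver, side ~290,216), the purple decoy behind it, the cassette (305,358) with the bar at its far end, and two loose grey pieces at side (268,286) and (341,278). I'll check thickness with depth.

```bash
cat > h.py <<'E'
import numpy as np,cv2
from workcell import monitor,cams,ticket
def cloud(f):
    K=f['camera_matrix'];d=f['depth'].astype(float);v,u=np.mgrid[:480,:640]
    P=np.stack([(u-K[0,2])/K[0,0]*d,(v-K[1,2])/K[1,1]*d,d],-1)
    W=P@np.asarray(f['rotation']).T+np.asarray(f['origin']); W[d<=0]=np.nan
    return W
def rect(xy):
    (c,s,a)=cv2.minAreaRect(xy.astype(np.float32))
    if s[0]<s[1]: s=(s[1],s[0]);a+=90
    a=(a+90)%180-90
    return np.round(c,1),np.round(s,1),round(a,2)
def comps(W,zlo,zhi,roi,res=2.):
    x0,x1,y0,y1=roi
    m=(W[...,2]>zlo)&(W[...,2]<zhi)&(W[...,0]>x0)&(W[...,0]<x1)&(W[...,1]>y0)&(W[...,1]<y1)
    n,L,st,_=cv2.connectedComponentsWithStats(m.astype(np.uint8))
    return [(W[L==i]) for i in range(1,n) if st[i,4]>30]
E
python3 - <<'E'
from h import *
for n in ("scene","side"):
    f=cams.grab_frame(n);W=cloud(f); np.savez(f"{n}1.npz",W=W,bgr=f['frame'])
    roi=(350,950,-400,400)
    t=W[(W[...,0]>400)&(W[...,0]<800)&(abs(W[...,1])<300)]; print(n,'table',np.nanmedian(t[:,2]))
    for lo,hi in((4,30),(28,70),(46,70)):
        for c in comps(W,lo,hi,roi):
            if len(c)>40: print(lo,hi,len(c),rect(c[:,:2]),np.percentile(c[:,2],[5,50,95]).round(1))
E
```

```text
Traceback (most recent call last):
  File "h.py", line 6, in cloud
    W=P@np.asarray(f['rotation']).T+np.asarray(f['origin']); W[d<=0]=np.nan
      ~^~~~~~~~~~~~~~~~~~~~~~~~~~~~
ValueError: matmul: Input operand 1 has a mismatch in its core dimension 0, with gufunc signature (n?,k),(k,m?)->(n?,m?) (size 4 is different from 3)
```

```bash
sed -i "s/np.asarray(f\['rotation'\]).T/R.from_quat(f['rotation'],scalar_first=True).as_matrix().T/; 1a from scipy.spatial.transform import Rotation as R" h.py
python3 - <<'E'
from h import *
for n in ("scene","side"):
    f=cams.grab_frame(n);W=cloud(f); np.savez(f"{n}1.npz",W=W,bgr=f['frame'],depth=f['depth'])
    roi=(350,950,-400,400)
    t=W[(W[...,0]>400)&(W[...,0]<800)&(abs(W[...,1])<300)]; print(n,'table',np.nanmedian(t[:,2]))
    for lo,hi in((4,30),(28,70),(46,70)):
        for c in comps(W,lo,hi,roi):
            if len(c)>40: print(lo,hi,len(c),rect(c[:,:2]),np.percentile(c[:,2],[5,50,95]).round(1))
E
```

```text
scene table -0.8931447753106454
4 30 278 (array([ 799.4, -336.6]), array([128.5,  27.9]), -75.05) [ 5.2 16.8 28.7]
4 30 297 (array([ 721. , -327.4]), array([138.5,  53.6]), 79.42) [ 5.3 17.8 28. ]
4 30 190 (array([ 813.6, -180.1]), array([76.3, 51. ]), 87.28) [ 5.3 16.7 28.4]
4 30 89 (array([742.7, -57.8]), array([24.9, 17.5]), 74.24) [ 4.5 16.8 28.1]
4 30 601 (array([749.2, 227. ]), array([215.6,  35.2]), -75.25) [ 5.1 18.3 28.9]
4 30 111 (array([728.7,  24.4]), array([27.7, 22.2]), 66.75) [ 5.1 17.6 28.6]
4 30 899 (array([ 494.4, -169.5]), array([246.7, 117.4]), 39.22) [ 5.2 16.6 27.8]
4 30 142 (array([ 456.2, -388.8]), array([61.8, 22.4]), -2.81) [ 4.5  9.4 13.2]
4 30 280 (array([609. ,  12.4]), array([109.3,  32.4]), 71.22) [4.4 6.3 9. ]
4 30 124 (array([ 359.8, -321.4]), array([60.4, 19.5]), 89.92) [11.9 23.3 26.7]
4 30 684 (array([478.2, 242.9]), array([217. ,  74.5]), 31.8) [ 5.3 15.2 28.9]
4 30 416 (array([452. ,  -9.8]), array([109.3,  24.3]), 74.23) [ 5.2 13.3 17.9]
4 30 120 (array([376.4, 128.2]), array([53.1, 13.4]), 9.9) [ 5.4  9.8 13.2]
4 30 205 (array([368.8, 357.6]), 
[... 2758 characters left out ...]
]), array([220.3, 132.7]), 9.18) [36.1 39.1 53.7]
28 70 512 (array([ 818. , -192.8]), array([61.8, 30.7]), -25.17) [30.4 49.1 67.9]
28 70 1498 (array([ 760.6, -328.4]), array([148. , 123.2]), -87.55) [29.5 40.3 43.7]
46 70 1427 (array([773.6, 235.9]), array([235.1,  72.5]), -64.8) [48.7 65.  69.7]
46 70 123 (array([499.8, 208.4]), array([69.8, 15.6]), 13.93) [48.  54.4 57.2]
46 70 119 (array([740.6,  11.9]), array([28.8, 20.9]), -5.16) [47.9 56.2 68.1]
46 70 121 (array([748.7, -66.9]), array([27.3, 22.5]), -23.53) [48.2 64.1 69.1]
46 70 499 (array([ 604.9, -206. ]), array([112.,  17.]), -80.33) [49.7 54.9 57.4]
46 70 300 (array([ 818.3, -194.4]), array([61.3, 27.9]), -21.43) [47.4 57.8 69. ]
```

```bash
python3 -m inch '{"travel":[[0.03,0.04,0],[0.06,0.08,0],[0.09,0.12,0],[0.12,0.16,0],[0.15,0.2,0],[0.18,0.24,0],[0.21,0.28,0],[0.24,0.32,0]],"turn":[[0,0,4],[0,0,8],[0,0,12],[0,0,16],[0,0,20],[0,0,24],[0,0,28],[0,0,32]]}' -1
python3 -m inch '{"travel":[[0.008,0.04,-0.01],[0.016,0.09,-0.02],[0.024,0.14,-0.03],[0.032,0.19,-0.04],[0.04,0.24,-0.05],[0.048,0.29,-0.06],[0.059,0.326,-0.07],[0.059,0.326,-0.07]],"turn":[[0,0,4],[0,0,8],[0,0,12],[0,0,16],[0,0,20],[0,0,25],[0,0,29],[0,0,29]]}'
cat >> h.py <<'E'
def wray(f,uv):
    K=f['camera_matrix'];p=(np.atleast_2d(uv)-K[:2,2])/K[0,0]; r=np.linalg.norm(p,axis=1,keepdims=True)
    d=np.hstack([p/np.maximum(r,1e-9)*np.sin(r),np.cos(r)])
    return d@R.from_quat(f['rotation'],scalar_first=True).as_matrix().T
def wz(f,uv,z):
    d=wray(f,uv);o=np.asarray(f['origin']); return o+d*((z-o[2])/d[:,2:])
def wcloud(f):
    v,u=np.mgrid[:480,:640]; K=f['camera_matrix']
    p=np.stack([(u-K[0,2])/K[0,0],(v-K[1,2])/K[1,1]],-1);r=np.linalg.norm(p,axis=-1,keepdims=True)+1e-9
    d=np.concatenate([p/r*np.tan(np.minimum(r,1.4)),np.ones_like(r)],-1)
    W=(d*f['depth'][...,None].astype(float))@R.from_quat(f['rotation'],scalar_first=True).as_matrix().T+np.asarray(f['origin'])
    W[(f['depth']<=0)|(r[...,0]>1.35)]=np.nan
    return W
def st():
    s=monitor.sense();q=R.from_quat(s['orientation'],scalar_first=True).as_matrix()
    print('t',round(s['time'],2),'pos',np.round(s['position'],1),'toolx yaw',np.degrees(np.arctan2(q[1,0],q[0,0])).round(2),'z',q[:,2].round(4),'F',np.round(s['wrist_force'],1),'gap',round(s['finger_gap'],3),'q',np.round(s['qpos'],2))
    return s
E
python3 - <<'E'
from h import *
st(); f=cams.grab_frame("wrist"); cv2.imwrite("pics/w1.png",f['frame']); print(f['camera_matrix'],f['origin'],f['rotation'])
np.savez("w1.npz",**f)
for l in ("spacer_bar","cassette"):
    print(l,[(round(d['confidence'],2),d['extent']) for d in cams.masks_of("wrist",l)])
W=wcloud(f)
for lo,hi in((4,30),(10,30)):
    for c in comps(W,lo,hi,(350,700,-150,150)):
        if len(c)>40: print(lo,hi,len(c),rect(c[:,:2]),np.percentile(c[:,2],[5,50,95]).round(1))
E
```

```text
time: 1.65
position: [394.7, -336.0, 222.9]
orientation: [0.0, 0.923, 0.385, 0.0]
wrist_force: [0.9, 0.4, -0.4]
finger_gap: 1.003
time: 2.65
position: [453.1, -8.2, 152.4]
orientation: [-0.001, 0.796, 0.605, 0.0]
wrist_force: [-0.9, -0.7, 0.5]
finger_gap: 0.997
t 2.65 pos [453.1  -8.2 152.4] toolx yaw 74.51 z [ 0.      0.0014 -1.    ] F [-0.9 -0.7  0.5] gap 0.997 q [ 0.46  0.25 -0.62  2.09  0.19  0.86 -0.53]
[[371.64829954   0.         322.42569473]
 [  0.         371.64829954 241.97325615]
 [  0.           0.           1.        ]] [471.29418151  55.37415122 315.31819851] [ 0.12093075  0.98356662 -0.1329555  -0.01718383]
spacer_bar [(0.7, [312.3, 168.4, 21.3, 125.0])]
cassette [(0.95, [392.4, 343.9, 73.5, 113.2])]
4 30 850 (array([376.7, 127. ]), array([55.9, 12.9]), 11.45) [ 7.7 11.7 14.4]
4 30 3223 (array([609.5,  12.3]), array([110.5,  27. ]), 71.22) [5.8 7.3 8.6]
4 30 2478 (array([453.2, -10.4]), array([109. ,  16.2]), 73.5) [15.  16.5 17.7]
4 30 150 (array([ 516.6, -148.5]), array([15.5,  2.9]), 3.88) [ 4.9 16.2 25.4]
4 30 229 (array([ 379.6, -117.7]), array([66.5,  3.7]), -27.05) [ 4.3  7.  10. ]
4 30 150 (array([ 369.1, -125.1]), array([39.1,  3.7]), -13.74) [4.3 7.4 9.4]
10 30 672 (array([376.6, 126.9]), array([55.2, 11.5]), 10.6) [10.3 12.1 14.6]
10 30 2477 (array([453.2, -10.4]), array([109. ,  16.2]), 73.5) [15.  16.5 17.7]
10 30 115 (array([ 516.1, -148.6]), array([14.4,  2.3]), 2.0) [11.3 18.5 25.7]
```

View pics/w1.png

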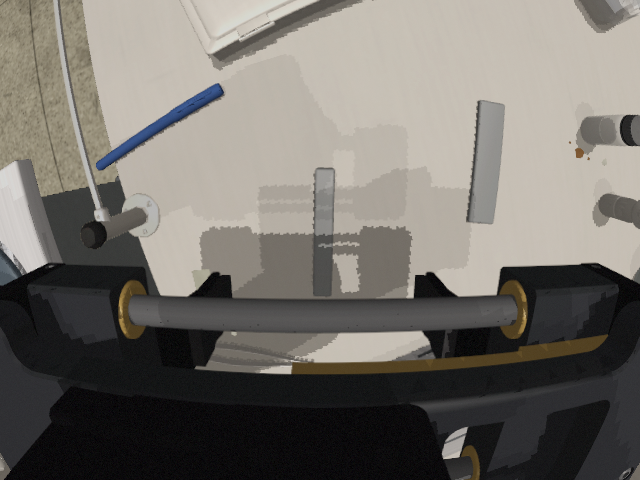

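Wrist view: bar (323,232) is 109×16 mm, 16.5 mm high, so it's the true spacer; the strip at (487,162) is 7 mm thick. Descending.

```bash
python3 -m inch '{"travel":[[0,0,-0.05],[0,0,-0.1],[0,0,-0.1],[0,0,-0.1]],"turn":[[0,0,-0.7],[0,0,-0.7],[0,0,-0.7],[0,0,-0.7]]}'
python3 - <<'E'
from h import *
st()
E
```

```text
time: 3.3
position: [454.0, -11.8, 54.0]
orientation: [0.001, 0.802, 0.598, 0.001]
wrist_force: [0.2, 0.1, 1.0]
finger_gap: 1.0
t 3.3 pos [454.  -11.8  54. ] toolx yaw 73.38 z [ 2.3e-03 -3.0e-04 -1.0e+00] F [0.2 0.1 1. ] gap 1.0 q [ 0.38  0.41 -0.54  2.17  0.35  0.64 -0.69]
```

```bash
python3 -m inch '{"travel":[[0,0.001,-0.025],[0,0.001,-0.042],[0,0.001,-0.049],[0,0.001,-0.049]],"turn":[[0,0,0],[0,0,0],[0,0,0],[0,0,0]]}'
python3 -m inch '{"travel":[[0,0,0],[0,0,0],[0,0,0],[0,0,0],[0,0,0],[0,0,0]],"turn":[[0,0,0],[0,0,0],[0,0,0],[0,0,0],[0,0,0],[0,0,0]]}' 1
```

```text
time: 3.8
position: [453.8, -10.5, 4.7]
orientation: [0.001, 0.802, 0.598, 0.001]
wrist_force: [-0.1, -0.4, -0.5]
finger_gap: 0.997
time: 4.55
position: [452.8, -10.2, 3.5]
orientation: [-0.0, 0.801, 0.598, 0.0]
wrist_force: [-0.4, -0.4, -0.4]
finger_gap: 0.404
```

```bash
python3 -m inch '{"travel":[[0,0,0],[0,0,0],[0,0,0],[0,0,0]],"turn":[[0,0,0],[0,0,0],[0,0,0],[0,0,0]]}'
python3 -m inch '{"travel":[[0,0,0],[0,0,0],[0,0,0.02],[0,0,0.06],[0,0,0.12],[0,0,0.12]],"turn":[[0,0,0],[0,0,0],[0,0,0],[0,0,0],[0,0,0],[0,0,0]]}'
```

```text
time: 5.05
position: [452.8, -10.3, 3.6]
orientation: [0.0, 0.801, 0.598, 0.0]
wrist_force: [0.3, 0.0, -0.6]
finger_gap: 0.178
time: 5.8
position: [456.0, -10.0, 127.5]
orientation: [0.003, 0.802, 0.598, 0.003]
wrist_force: [-0.6, -0.0, -1.0]
finger_gap: 0.181
```

```bash
python3 -m inch '{"travel":[[0,-0.05,0],[0,-0.1,0],[0,-0.15,0],[0,-0.19,0],[0,-0.212,0],[0,-0.212,0],[0,-0.212,0]],"turn":[[0,0,6],[0,0,12],[0,0,18],[0,0,23],[0,0,25.5],[0,0,25.5],[0,0,25.5]]}'
python3 - <<'E'
from h import *
st()
for n in ("wrist","side"):
    f=cams.grab_frame(n); cv2.imwrite(f"pics/{n}2.png",f['frame'])
    W=wcloud(f) if n=="wrist" else cloud(f); np.savez(n+"2.npz",W=W,**f)
    for lo,hi in((30,47),(50,60),(10,47),(100,200)):
        for c in comps(W,lo,hi,(370,700,-320,-100)):
            if len(c)>60: print(n,lo,hi,len(c),rect(c[:,:2]),np.percentile(c[:,2],[5,50,95]).round(1))
E
```

```text
time: 6.68
position: [452.5, -220.9, 123.0]
orientation: [-0.001, 0.649, 0.76, 0.0]
wrist_force: [0.7, -0.2, -0.7]
finger_gap: 0.181
t 6.67 pos [ 452.5 -220.9  123. ] toolx yaw 99.01 z [-0.001   0.0012 -1.    ] F [ 0.7 -0.2 -0.7] gap 0.181 q [ 0.87  0.38 -0.62  2.01  0.29  0.84  0.25]
wrist 30 47 27047 (array([ 526.6, -195. ]), array([220.7,  99.2]), 8.69) [39.3 40.5 41.7]
wrist 50 60 2220 (array([ 601.2, -188.9]), array([78.7, 17.7]), -80.13) [51.2 56.1 57.3]
wrist 50 60 139 (array([ 612.7, -254.6]), array([16.6,  7.5]), 6.83) [53.4 56.1 57.2]
wrist 10 47 27047 (array([ 526.6, -195. ]), array([220.7,  99.2]), 8.69) [39.3 40.5 41.7]
wrist 100 200 5655 (array([ 452.6, -192.8]), array([52.6, 35.2]), 85.5) [131.7 136.  146. ]
wrist 100 200 367 (array([ 527.4, -174.9]), array([11.5,  7.3]), 65.02) [194.2 197.2 199.7]
wrist 100 200 123 (array([ 465.3, -181.2]), array([13.6,  4.1]), 25.42) [198.  199.2 199.9]
wrist 100 200 67 (array([ 370.7, -202.3]), array([4. , 1.4]), 87.37) [194.7 197.4 199.6]
wrist 100 200 416 (array([ 373.4, -221.7]), array([16.2,  3. ]), -79.27) [194.3 197.1 199.6]
wrist 100 200 442 (array([ 528.8, -196.7]), array([17. ,  2.6]), -80.44) [193.9 196.9 199.7]
wrist 100 200 803 (array([ 441.7, -218.3]), array([29.3,  6. ]), -73.27) [165.2 173.2 196.7]
wrist 100 200 983 (array([ 456.5, -242.4]), array([17.4, 15.8]), -82.14) [134.5 135.8 136.8]
wrist 100 200 814 (array([ 462.8, -214.7]), array([29.4,  5.6]), -87.22) [164.7 173.1 196.3]
wrist 100 200 314 (array([ 535.4, -235.3]), array([20. ,  2.8]), -79.47) [193.9 196.9 199.7]
side 30 47 6715 (array([ 530.1, -213.8]), array([220.3, 133.3]), 8.91) [36.1 39.  41.3]
side 50 60 468 (array([ 604.9, -206.5]), array([112.1,  16.2]), -80.37) [52.  55.  57.3]
side 10 47 7393 (array([ 530.1, -213.8]), array([220.3, 133.3]), 8.91) [19.4 38.8 41.3]
side 100 200 743 (array([ 447. , -240.8]), array([82.9, 71.2]), -54.96) [126.5 135.2 197.1]
```

View pics/wrist2.png

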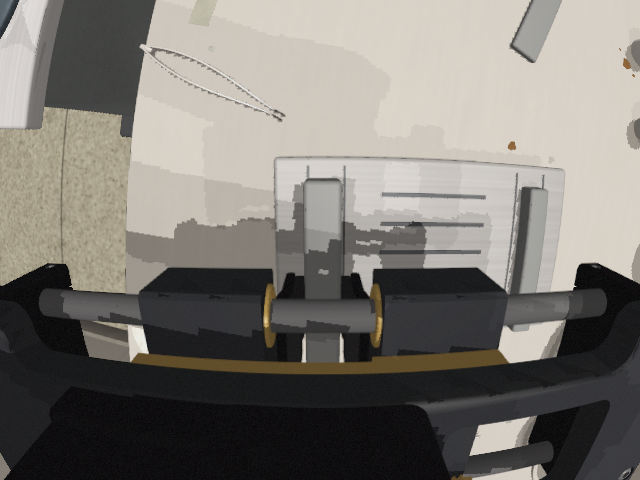

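View pics/side2.png

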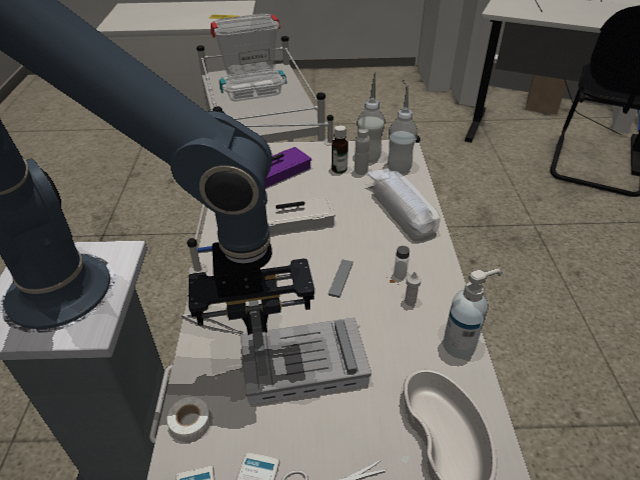

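Run:
```python
from h import *
d=dict(np.load("wrist2.npz"));W=d['W']
m=(W[...,2]>128)&(W[...,2]<145)&(abs(W[...,0]-453)<25)&(abs(W[...,1]+222)<70)
v,u=np.nonzero(m&True)
P=W[m]; sel=(P[:,1]>-195); print('bar +y part',rect(P[sel&(P[:,2]>134)][:,:2]), P[sel,2].mean())
top=P[(P[:,2]>134)&(P[:,2]<138.5)]
for a,b in((-175,-165),(-185,-175),(-195,-185),(-250,-240),(-260,-250),(-280,-260)):
    q=top[(top[:,1]>a)&(top[:,1]<b)]
    if len(q)>5: print(a,q[:,0].min().round(1),q[:,0].max().round(1),q[:,1].max().round(1),q[:,1].min().round(1))
# cassette lid edges
L=W[(W[...,2]>37)&(W[...,2]<44)&(W[...,0]>400)&(W[...,0]<660)&(W[...,1]>-300)&(W[...,1]<-120)]
hull=cv2.convexHull(L[:,:2].astype(np.float32))[:,0]
for yaw in (8.5,8.7,8.9,9.1,9.3):
    c,s=np.cos(np.radians(yaw)),np.sin(np.radians(yaw)); X=L[:,0]*c+L[:,1]*s;Y=-L[:,0]*s+L[:,1]*c
    yb=[np.percentile(Y[(X>x)&(X<x+20)],99.5).round(1) for x in np.arange(X.min()+5,X.max()-20,30)]
    print(yaw,X.min().round(1),X.max().round(1),yb)
img=d['frame'][150:330,265:575]; cv2.imwrite("pics/crop2.png",cv2.resize(img,None,fx=2.5,fy=2.5,interpolation=cv2.INTER_CUBIC))
```

```text
bar +y part (array([ 446.5, -181.5]), array([29., 16.]), -81.41) 135.8193258265247
-175 436.8 453.4 -166.3 -175.0
-185 437.5 454.9 -175.0 -185.0
-195 439.0 456.6 -185.0 -195.0
-250 448.3 465.2 -240.0 -249.9
-260 449.7 455.5 -250.0 -251.5
8.5 381.7 602.4 [np.float64(-223.4), np.float64(-223.0), np.float64(-222.5), np.float64(-222.3), np.float64(-222.0), np.float64(-221.7), np.float64(-221.1)]
8.7 380.7 601.4 [np.float64(-224.8), np.float64(-224.5), np.float64(-224.1), np.float64(-224.0), np.float64(-223.7), np.float64(-223.6), np.float64(-223.1)]
8.9 379.8 600.5 [np.float64(-226.1), np.float64(-226.0), np.float64(-225.7), np.float64(-225.7), np.float64(-225.5), np.float64(-225.5), np.float64(-225.1)]
9.1 378.8 599.5 [np.float64(-227.5), np.float64(-227.5), np.float64(-227.2), np.float64(-227.3), np.float64(-227.3), np.float64(-227.4), np.float64(-227.2)]
9.3 377.9 598.6 [np.float64(-228.9), np.float64(-229.0), np.float64(-228.8), np.float64(-229.0), np.float64(-229.1), np.float64(-229.3), np.float64(-229.2)]
```

View pics/crop2.png

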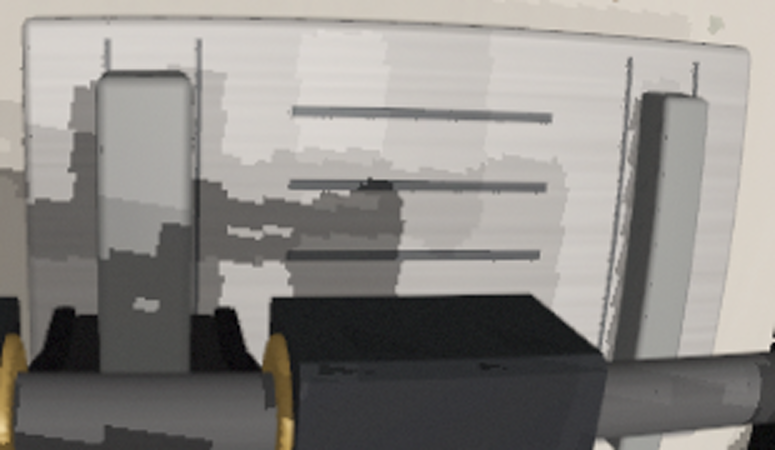

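```bash
python3 - <<'E'
from h import *
d=dict(np.load("wrist2.npz"))
p=wz(d,[[307.8,170],[344.2,170]],40.)[:,:2]; print(p)
a=np.radians(9.15);ex=np.array([np.cos(a),np.sin(a)]);print((p-[529.3,-211.1])@ex)
E
python3 -m inch '{"travel":[[0.002,-0.001,-0.03],[0.002,-0.001,-0.055],[0.002,-0.001,-0.068],[0.002,-0.001,-0.068],[0.002,-0.001,-0.068]],"turn":[[0,0,0],[0,0,0],[0,0,0],[0,0,0],[0,0,0]]}'
python3 - <<'E'
from h import *
st()
f=cams.grab_frame("wrist"); W=wcloud(f); np.savez("w3.npz",W=W,**f)
cv2.imwrite("pics/w3.png",cv2.resize(f['frame'][100:340,200:600],None,fx=2,fy=2))
a=np.radians(9.15);ex=np.array([np.cos(a),np.sin(a)]);ey=np.array([-ex[1],ex[0]])
Q=(W[...,:2]-[529.3,-211.1]);X=Q@ex;Y=Q@ey
m=(W[...,2]>60)&(W[...,2]<72)&(abs(X+75)<15)&(abs(Y)<65)
print(m.sum(),np.median(W[m][:,2]))
for lo in range(-60,60,10):
    k=m&(Y>lo)&(Y<lo+10)
    if k.sum()>10: print(lo,X[k].min().round(1),X[k].max().round(1),Y[k].min().round(1),Y[k].max().round(1))
l=(W[...,2]>37)&(W[...,2]<44)&(abs(X)<130)&(abs(Y)<90);print('lid',X[l].min(),X[l].max(),[np.percentile(Y[l&(X>x)&(X<x+20)],99.5).round(1) for x in range(-100,90,30)],np.median(W[l][:,2]))
E
```

```text
[[ 434.7171628  -169.55962407]
 [ 458.39272557 -165.73825512]]
[-86.77357193 -62.79159805]
time: 7.4
position: [455.6, -223.2, 56.4]
orientation: [0.001, 0.649, 0.76, 0.0]
wrist_force: [0.4, -0.7, 1.0]
finger_gap: 0.178
t 7.4 pos [ 455.6 -223.2   56.4] toolx yaw 98.99 z [ 1.5e-03 -6.0e-04 -1.0e+00] F [ 0.4 -0.7  1. ] gap 0.178 q [ 0.82  0.48 -0.56  2.05  0.39  0.71  0.17]
5854 69.20117044653173
-30 -82.2 -66.5 -30.0 -20.0
-20 -81.9 -66.7 -20.0 -13.5
0 -87.1 -61.5 2.7 10.0
10 -89.8 -60.0 10.0 20.0
20 -82.1 -66.4 20.0 30.0
30 -82.4 -66.5 30.0 40.0
40 -82.4 -66.2 40.0 50.0
50 -82.2 -66.2 50.0 54.2
lid -109.94079778486386 109.90416412184932 [np.float64(65.0), np.float64(65.0), np.float64(65.0), np.float64(64.9), np.float64(64.8), np.float64(64.7), np.float64(65.0)] 40.50741227826998
```

View pics/w3.png

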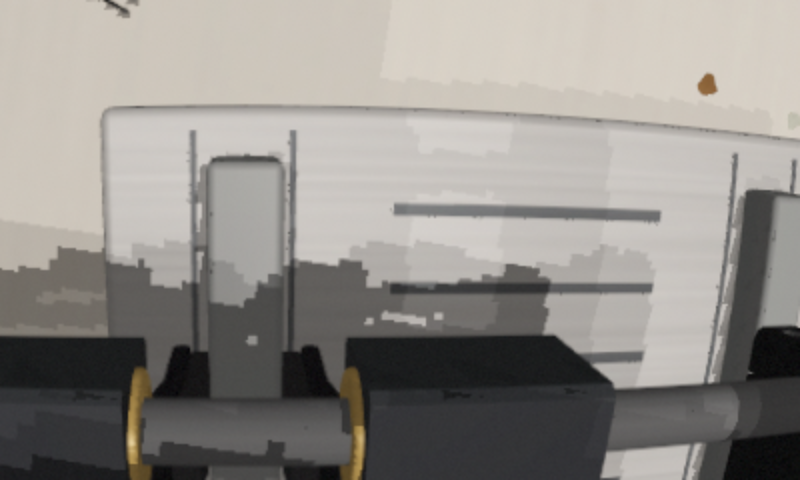

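```bash
python3 -m inch '{"travel":[[-0.001,0.0005,-0.006],[-0.001,0.0005,-0.01],[-0.001,0.0005,-0.0115],[-0.001,0.0005,-0.0115],[-0.001,0.0005,-0.0115]],"turn":[[0,0,0],[0,0,0.1],[0,0,0.1],[0,0,0.1],[0,0,0.1]]}'
```

```text
time: 8.07
position: [453.9, -222.8, 44.1]
orientation: [0.0, 0.649, 0.761, 0.0]
wrist_force: [0.0, -0.5, -0.3]
finger_gap: 0.178
```

```bash
python3 -m inch '{"travel":[[0,0,-0.0005],[0,0,-0.001],[0,0,-0.001]],"turn":[[0,0,0],[0,0,0],[0,0,0]]}'
python3 - <<'E'
from h import *
st()
E
```

```text
time: 8.45
position: [453.9, -222.8, 43.5]
orientation: [0.0, 0.649, 0.761, -0.0]
wrist_force: [-1.2, 0.3, 4.6]
finger_gap: 0.184
t 8.45 pos [ 453.9 -222.8   43.5] toolx yaw 99.07 z [ 1.e-04 -4.e-04 -1.e+00] F [-1.2  0.3  4.6] gap 0.184 q [ 0.81  0.5  -0.55  2.06  0.4   0.68  0.15]
```

```bash
python3 -m inch '{"travel":[[0,0,0],[0,0,0],[0,0,0],[0,0,0],[0,0,0.02],[0,0,0.06],[0,0,0.12],[0,0,0.12]],"turn":[[0,0,0],[0,0,0],[0,0,0],[0,0,0],[0,0,0],[0,0,0],[0,0,0],[0,0,0]]}' 0.1
python3 - <<'E'
from h import *
st()
f=cams.grab_frame("wrist"); W=wcloud(f); cv2.imwrite("pics/w4.png",f['frame'])
a=np.radians(9.15);ex=np.array([np.cos(a),np.sin(a)]);ey=np.array([-ex[1],ex[0]])
Q=(W[...,:2]-[529.3,-211.1]);X=Q@ex;Y=Q@ey
for s in(-75,75):
  m=(W[...,2]>50)&(W[...,2]<62)&(abs(X-s)<20)&(abs(Y)<75)
  print(m.sum(),np.median(W[m][:,2]),rect(np.stack([X[m],Y[m]],-1)))
  for lo in range(-60,60,15):
    k=m&(Y>lo)&(Y<lo+15)
    if k.sum()>10: print(lo,X[k].min().round(1),X[k].max().round(1),Y[k].min().round(1),Y[k].max().round(1))
E
```

```text
time: 9.45
position: [457.0, -223.6, 167.5]
orientation: [0.005, 0.649, 0.761, 0.001]
wrist_force: [0.3, 1.1, -0.3]
finger_gap: 0.455
t 9.45 pos [ 457.  -223.6  167.5] toolx yaw 99.05 z [ 0.0084 -0.0045 -1.    ] F [ 0.3  1.1 -0.3] gap 0.455 q [ 0.91  0.32 -0.65  1.96  0.25  0.92  0.3 ]
2789 56.389947418203235 (array([-76.7,   2. ]), array([105.5,  15.9]), -89.86)
-60 -83.0 -68.6 -50.7 -45.0
-45 -84.6 -68.7 -45.0 -30.0
-30 -84.4 -68.7 -30.0 -15.0
-15 -84.2 -68.8 -15.0 -0.0
0 -84.0 -68.8 0.0 14.9
15 -83.9 -68.8 15.0 29.7
30 -84.4 -68.9 30.1 44.5
45 -84.4 -68.9 45.1 54.8
1722 56.152414701634285 (array([75.2, 11.5]), array([76.9, 18.2]), -89.48)
-30 66.3 83.1 -27.0 -15.0
-15 66.5 84.4 -14.8 -0.0
0 66.4 82.8 0.0 15.0
15 66.1 82.8 15.0 30.0
30 65.8 82.6 30.1 45.0
45 66.2 82.0 45.1 50.0
```

View pics/w4.png

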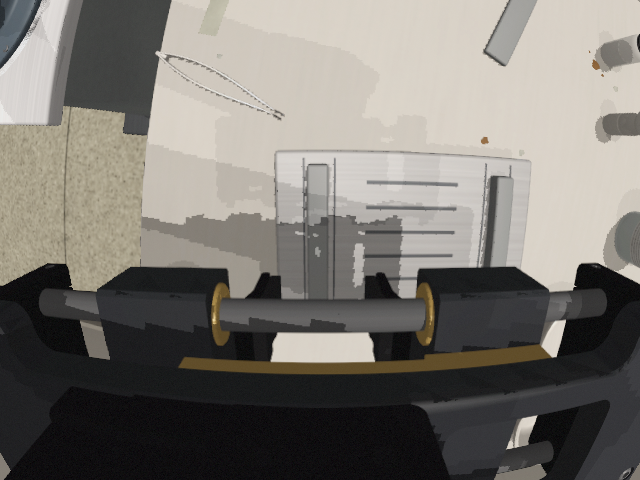

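```bash
python3 -m inch '{"travel":[[0.004,0.04,0],[0.008,0.08,0],[0.012,0.12,0],[0.016,0.16,0],[0.02,0.2,0],[0.024,0.24,0],[0.028,0.28,0],[0.032,0.32,0]],"turn":[[0,0,8],[0,0,16],[0,0,24],[0,0,32],[0,0,40],[0,0,48],[0,0,56],[0,0,64]]}' 0
python3 -m inch '{"travel":[[0.004,0.04,-0.01],[0.008,0.08,-0.02],[0.012,0.105,-0.02],[0.013,0.115,-0.02],[0.013,0.115,-0.02],[0.013,0.115,-0.02]],"turn":[[0,0,8],[0,0,16],[0,0,24],[0,0,28],[0,0,28],[0,0,28]]}'
python3 - <<'E'
from h import *
st()
f=cams.grab_frame("wrist"); W=wcloud(f); cv2.imwrite("pics/w5.png",f['frame']);np.savez("w5.npz",W=W,**f)
for lo,hi in((28,44),(46,62)):
    for c in comps(W,lo,hi,(370,640,130,300)):
        if len(c)>60: print(lo,hi,len(c),rect(c[:,:2]),np.percentile(c[:,2],[5,50,95]).round(1))
E
```

```text
time: 10.5
position: [484.8, 98.0, 161.6]
orientation: [-0.001, 0.145, 0.989, -0.0]
wrist_force: [0.9, 0.4, -0.3]
finger_gap: 0.503
time: 11.25
position: [498.3, 211.2, 142.1]
orientation: [-0.001, -0.096, 0.995, -0.0]
wrist_force: [-0.1, -0.9, 0.4]
finger_gap: 0.501
t 11.25 pos [498.3 211.2 142.1] toolx yaw -169.01 z [-0.0017 -0.0011 -1.    ] F [-0.1 -0.9  0.4] gap 0.501 q [ 0.29  0.56 -1.04  1.89  0.56  1.02  0.77]
28 44 19551 (array([470.9, 206.8]), array([148.8,  84. ]), 11.11) [34.1 36.3 37.7]
28 44 2515 (array([586.1, 230.8]), array([81.1, 28.3]), -78.95) [33.8 35.7 37.4]
46 62 1436 (array([498.2, 213.4]), array([71.3, 10.5]), 10.91) [53.5 56.6 58.1]
```

View pics/w5.png

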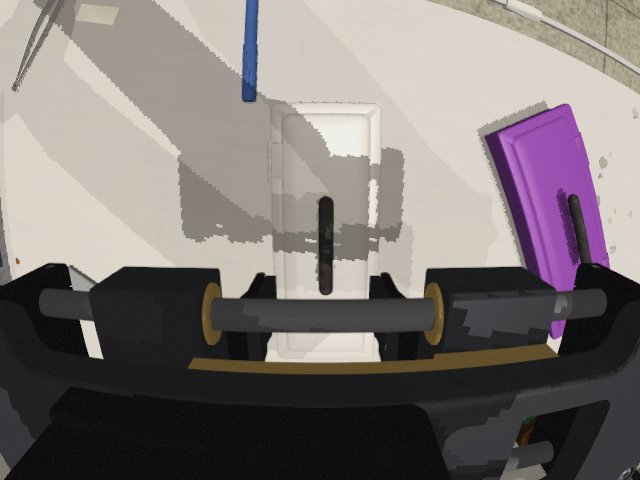

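```bash
python3 -m inch '{"travel":[[-0.0005,0.001,-0.04],[-0.0005,0.001,-0.075],[-0.0005,0.001,-0.095],[-0.0005,0.001,-0.1],[-0.0005,0.001,-0.1]],"turn":[[0,0,0],[0,0,0],[0,0,0],[0,0,0],[0,0,0]]}'
python3 -m inch '{"travel":[[0,0,-0.002],[0,0,-0.003],[0,0,-0.003]],"turn":[[0,0,0],[0,0,0],[0,0,0]]}'
python3 - <<'E'
from h import *
st()
f=cams.grab_frame("wrist"); cv2.imwrite("pics/w6.png",f['frame'])
E
```

```text
time: 11.92
position: [498.8, 213.5, 43.7]
orientation: [0.0, -0.096, 0.995, 0.0]
wrist_force: [-0.3, 0.0, -0.5]
finger_gap: 0.496
time: 12.3
position: [498.5, 213.3, 40.4]
orientation: [0.0, -0.096, 0.995, 0.0]
wrist_force: [0.2, -0.5, -0.4]
finger_gap: 0.502
t 12.3 pos [498.5 213.3  40.4] toolx yaw -168.94 z [ 5.e-04  1.e-04 -1.e+00] F [ 0.2 -0.5 -0.4] gap 0.502 q [ 0.19  0.68 -0.91  1.97  0.72  0.85  0.65]
```

View pics/w6.png

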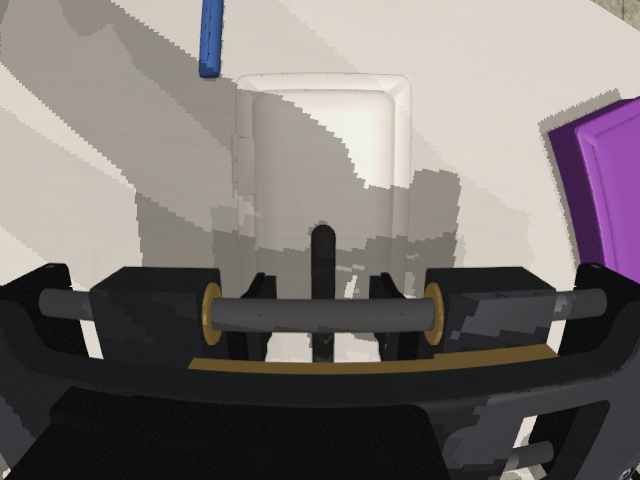

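Handle is centred between the fingers. Closing and lifting slightly.

```bash
python3 -m inch '{"travel":[[0,0,-0.001],[0,0,-0.001],[0,0,-0.001],[0,0,-0.001],[0,0,-0.001],[0,0,-0.001],[0,0,-0.001]],"turn":[[0,0,0],[0,0,0],[0,0,0],[0,0,0],[0,0,0],[0,0,0],[0,0,0]]}' 1
python3 -m inch '{"travel":[[0,0,0],[0,0,0],[0,0,0.005],[0,0,0.015],[0,0,0.03],[0,0,0.03],[0,0,0.03]],"turn":[[0,0,0],[0,0,0],[0,0,0],[0,0,0],[0,0,0],[0,0,0],[0,0,0]]}'
python3 - <<'E'
from h import *
s=st();print(s['wrist_torque'])
f=cams.grab_frame("wrist"); cv2.imwrite("pics/w7.png",f['frame']);W=wcloud(f);np.savez("w7.npz",W=W,**f)
for lo,hi in((58,78),(78,100)):
    for c in comps(W,lo,hi,(370,640,130,300)):
        if len(c)>60:
            A=np.c_[c,np.ones(len(c))]; print(lo,hi,len(c),rect(c[:,:2]),np.percentile(c[:,2],[5,50,95]).round(1))
a=np.radians(11);ex=np.array([np.cos(a),np.sin(a)]);ey=np.array([-ex[1],ex[0]])
Q=W[...,:2]-np.array(s['position'][:2]);X=Q@ex;Y=Q@ey
m=(abs(X)<85)&(abs(Y)<25)&(abs(Y)>10)&(abs(W[...,2]-66)<8);A=np.c_[X[m],Y[m],np.ones(m.sum())]
print(np.linalg.lstsq(A,W[m][:,2],rcond=None)[0],m.sum(), X[m].min())
E
```

```text
time: 13.22
position: [498.3, 213.3, 39.1]
orientation: [0.0, -0.096, 0.995, 0.0]
wrist_force: [-0.3, 1.1, -0.1]
finger_gap: 0.107
time: 14.1
position: [498.3, 213.0, 69.2]
orientation: [0.0, -0.096, 0.995, -0.0]
wrist_force: [-0.5, 0.3, -4.8]
finger_gap: 0.107
t 14.1 pos [498.3 213.   69.2] toolx yaw -168.95 z [ 1.e-04 -3.e-04 -1.e+00] F [-0.5  0.3 -4.8] gap 0.107 q [ 0.22  0.64 -0.95  1.95  0.67  0.9   0.68]
[ 0.10170577 -0.17688085 -0.00031892]
58 78 33882 (array([448.3, 201.9]), array([102.5,  83.6]), 10.99) [64.2 66.4 67.7]
78 100 2451 (array([479.8, 212.6]), array([30.6, 25.7]), -11.84) [82.2 86.9 95.4]
78 100 670 (array([516.7, 216.3]), array([21.4, 10.3]), 11.4) [84.2 86.8 88.2]
[ 1.68830337e-03 -8.69025660e-04  6.68647034e+01] 10952 -84.99241709304934
```

View pics/w7.png

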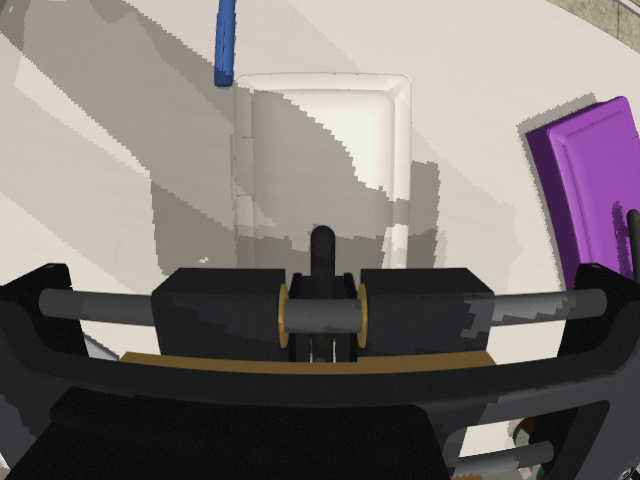

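```bash
python3 -m inch '{"travel":[[0,0,0.02],[0,-0.01,0.045],[0.002,-0.035,0.06],[0.005,-0.07,0.06],[0.008,-0.11,0.06],[0.011,-0.15,0.06],[0.014,-0.19,0.06],[0.017,-0.23,0.06]],"turn":[[0,0,0],[0,0,0],[0,0,-0.2],[0,0,-0.4],[0,0,-0.6],[0,0,-0.8],[0,0,-1],[0,0,-1]]}'
python3 -m inch '{"travel":[[0.003,-0.04,0],[0.006,-0.08,0],[0.008,-0.12,0],[0.01,-0.155,0],[0.012,-0.178,0],[0.013,-0.19,0],[0.013,-0.193,0],[0.013,-0.193,0]],"turn":[[0,0,-0.2],[0,0,-0.4],[0,0,-0.6],[0,0,-0.8],[0,0,-0.8],[0,0,-0.8],[0,0,-0.8],[0,0,-0.8]]}'
cat > look.py <<'E'
from h import *
import sys
s=st();n=sys.argv[1];z=float(sys.argv[2]) # lid height of case
f=cams.grab_frame("wrist"); cv2.imwrite(f"pics/{n}.png",f['frame']);W=wcloud(f);np.savez(f"{n}.npz",W=W,**f)
a=np.radians(9.15);ex=np.array([np.cos(a),np.sin(a)]);ey=np.array([-ex[1],ex[0]])
Q=W[...,:2]-[529.3,-211.1];X=Q@ex;Y=Q@ey;Z=W[...,2]
m=(abs(X)<140)&(abs(Y)<80)&(abs(Z-z)<7)
nn,L,stt,_=cv2.connectedComponentsWithStats(m.astype(np.uint8)); i=1+np.argmax(stt[1:,4]);k=L==i
print('case comp',rect(np.stack([X[k],Y[k]],-1)),'Xmin',X[k].min().round(1),'lid',np.median(Z[k]).round(1))
xs=np.arange(-100,100,15)
print('Ylo/hi',[(x,np.percentile(Y[m&(X>x)&(X<x+15)],[.5,99.5]).round(1).tolist()) for x in xs if (m&(X>x)&(X<x+15)).sum()>100])
print('X ends', X[m].min().round(1),X[m].max().round(1))
p=m&(abs(Y)<28)&(abs(Y)>10);A=np.c_[X[p],Y[p],np.ones(p.sum())];print('slope deg',np.degrees(np.linalg.lstsq(A,Z[p],rcond=None)[0][:2]).round(2))
l=(Z>37)&(Z<44)&(abs(X)<130)&(abs(Y)<90)
print('cassette X',X[l].min().round(1),X[l].max().round(1),'Yhi',[np.percentile(Y[l&(X>x)&(X<x+20)],99.5).round(1) for x in range(-100,90,30) if (l&(X>x)&(X<x+20)).sum()>20])
E
python3 look.py w8 126
```

```text
time: 15.15
position: [515.6, -17.8, 130.2]
orientation: [0.001, -0.088, 0.996, -0.0]
wrist_force: [0.5, -0.5, -3.7]
finger_gap: 0.109
time: 16.15
position: [528.3, -208.6, 129.4]
orientation: [0.0, -0.082, 0.997, 0.0]
wrist_force: [-0.2, -0.6, -4.4]
finger_gap: 0.11
t 16.15 pos [ 528.3 -208.6  129.4] toolx yaw -170.65 z [ 1.e-04  6.e-04 -1.e+00] F [-0.2 -0.6 -4.4] gap 0.11 q [ 1.03  0.61 -1.01  1.85  0.6   1.03  1.5 ]
case comp (array([-51.8,   1.3]), array([102.1,  83.4]), -0.03) Xmin -102.9 lid 126.6
Ylo/hi [(np.int64(-100), [-37.5, 41.9]), (np.int64(-85), [-38.6, 41.9]), (np.int64(-70), [-39.7, 42.0]), (np.int64(-55), [-39.4, 42.1]), (np.int64(-40), [-37.3, 42.2]), (np.int64(-25), [-37.4, 42.3]), (np.int64(-10), [-15.1, 20.0])]
X ends -102.9 39.6
slope deg [ 0.62 -0.17]
cassette X -110.1 16.8 Yhi [np.float64(65.4), np.float64(65.2), np.float64(65.4), np.float64(65.1)]
```

View pics/w8.png

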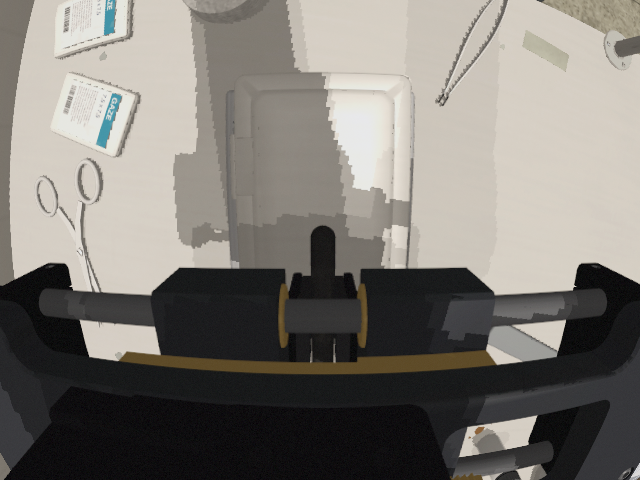

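```bash
python3 -m inch '{"travel":[[0,0,-0.01],[0,0,-0.02],[0,0,-0.028],[0,0,-0.03],[0,0,-0.03],[0,0,-0.03]],"turn":[[0,0,0],[0,0,0],[0,0,0],[0,0,0],[0,0,0],[0,0,0]]}'
python3 look.py w9 96
python3 - <<'E'
from h import *
f=cams.grab_frame("side");cv2.imwrite("pics/s9.png",cv2.resize(f['frame'][250:450,180:450],None,fx=2.9,fy=2.9))
E
```

```text
time: 16.95
position: [528.6, -209.8, 99.4]
orientation: [0.0, -0.081, 0.997, -0.0]
wrist_force: [-0.5, 0.2, -4.2]
finger_gap: 0.106
t 16.95 pos [ 528.6 -209.8   99.4] toolx yaw -170.74 z [ 6.e-04 -1.e-04 -1.e+00] F [-0.5  0.2 -4.2] gap 0.106 q [ 1.01  0.64 -0.98  1.87  0.64  0.98  1.47]
case comp (array([-51.8,  -0. ]), array([102.4,  83.8]), -0.04) Xmin -103.0 lid 96.6
Ylo/hi [(np.int64(-100), [-38.6, 40.8]), (np.int64(-85), [-39.7, 40.9]), (np.int64(-70), [-40.7, 40.9]), (np.int64(-55), [-40.6, 40.9]), (np.int64(-40), [-38.4, 41.1]), (np.int64(-25), [-38.6, 41.2]), (np.int64(-10), [-16.2, 18.8])]
X ends -103.0 39.0
slope deg [ 0.61 -0.14]
cassette X -110.2 6.5 Yhi [np.float64(64.8), np.float64(65.1), np.float64(64.8), np.float64(64.7)]
```

View pics/s9.png

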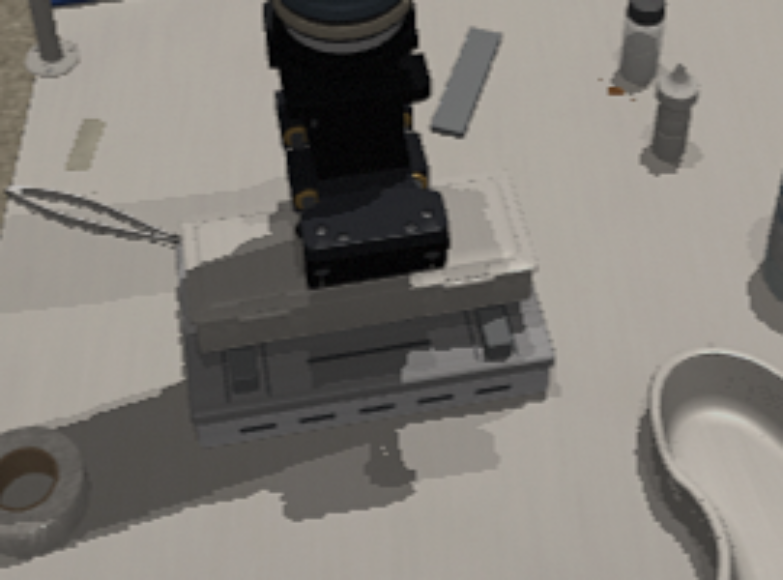

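```bash
python3 -m inch '{"travel":[[0,0,-0.0015],[0,0,-0.003],[0,0,-0.004],[0,0,-0.004]],"turn":[[0,0,0],[0,0,0],[0,0,0],[0,0,0]]}'
```

```text
time: 17.55
position: [528.3, -209.8, 95.1]
orientation: [-0.0, -0.081, 0.997, -0.0]
wrist_force: [-0.6, -1.5, -3.7]
finger_gap: 0.106
```

```bash
python3 -m inch '{"travel":[[0,0,-0.0005],[0,0,-0.0008],[0,0,-0.0008]],"turn":[[0,0,0],[0,0,0],[0,0,0]]}'
```

```text
time: 17.92
position: [528.3, -209.8, 95.0]
orientation: [-0.0, -0.081, 0.997, -0.0]
wrist_force: [-3.3, -0.8, 4.8]
finger_gap: 0.108
```

```bash
python3 -m inch '{"travel":[[0,0,0],[0,0,0],[0,0,0],[0,0,0],[0,0,0.01],[0,0,0.04],[0,0,0.09],[0,0,0.09]],"turn":[[0,0,0],[0,0,0],[0,0,0],[0,0,0],[0,0,0],[0,0,0],[0,0,0],[0,0,0]]}' 0.1
python3 -m inch '{"travel":[[-0.01,0.04,0.03],[-0.02,0.09,0.06],[-0.02,0.14,0.08],[-0.02,0.14,0.08],[-0.02,0.14,0.08]],"turn":[[0,0,0],[0,0,0],[0,0,0],[0,0,0],[0,0,0]]}'
python3 look.py w10 92
python3 - <<'E'
from h import *
a=np.radians(9.15);ex=np.array([np.cos(a),np.sin(a)]);ey=np.array([-ex[1],ex[0]])
for n in("side","scene"):
    f=cams.grab_frame(n);W=cloud(f);cv2.imwrite(f"pics/{n}10.png",cv2.resize(f['frame'][250:450,180:450],None,fx=2.9,fy=2.9) if n=="side" else f['frame'])
    c=max(comps(W,82,100,(380,680,-300,-120)),key=len); 
    Q=(c[:,:2]-[529.3,-211.1]);print(n,rect(np.stack([Q@ex,Q@ey],-1)),np.median(c[:,2]))
    t=c[c[:,2]<95];A=np.c_[(t[:,:2]-[529.3,-211.1])@np.stack([ex,ey],1),np.ones(len(t))];print('slope',np.degrees(np.linalg.lstsq(A,t[:,2],rcond=None)[0][:2]))
    l=W[(abs(W[...,2]-40)<4)&(abs(W[...,0]-530)<130)&(abs(W[...,1]+212)<90)];Q=l[:,:2]-[529.3,-211.1];print('cas',rect(np.stack([Q@ex,Q@ey],-1)))
    b=W[(W[...,2]>44)&(W[...,2]<57.5)&(abs(W[...,0]-530)<110)&(abs(W[...,1]+212)<75)];Q=b[:,:2]-[529.3,-211.1];X=Q@ex;Y=Q@ey
    for s in(-75,75):
        k=abs(X-s)<15;print(s,k.sum(),np.percentile(X[k],[2,98]).round(1),np.percentile(Y[k],[1,99]).round(1))
E
```

```text
time: 18.92
position: [531.2, -209.6, 188.8]
orientation: [0.004, -0.081, 0.997, -0.002]
wrist_force: [-1.1, 0.1, 0.4]
finger_gap: 0.452
time: 19.55
position: [508.0, -70.6, 263.8]
orientation: [-0.001, -0.081, 0.997, -0.0]
wrist_force: [0.1, -0.9, -0.5]
finger_gap: 0.449
t 19.55 pos [508.  -70.6 263.8] toolx yaw -170.75 z [-9.e-04 -1.e-03 -1.e+00] F [ 0.1 -0.9 -0.5] gap 0.449 q [ 0.99  0.38 -1.19  1.81  0.38  1.2   1.42]
case comp (array([-28.3,   0.6]), array([149. ,  84.3]), 0.21) Xmin -102.8 lid 92.1
Ylo/hi [(np.int64(-100), [-38.3, 41.8]), (np.int64(-85), [-38.2, 42.0]), (np.int64(-70), [-39.8, 41.7]), (np.int64(-55), [-39.5, 42.2]), (np.int64(-40), [-37.8, 42.0]), (np.int64(-25), [-37.9, 42.4]), (np.int64(-10), [-37.5, 41.7]), (np.int64(5), [-38.1, 41.8]), (np.int64(20), [-38.0, 41.8]), (np.int64(35), [-38.3, 41.9])]
X ends -102.8 46.1
slope deg [0.21 0.12]
cassette X -110.4 98.1 Yhi [np.float64(65.6), np.float64(65.5), np.float64(65.1), np.float64(65.5), np.float64(65.6), np.float64(65.6), np.float64(64.5)]
side (array([ 0.1, -1.7]), array([205.9,  85.6]), -0.35) 90.64104125915213
slope [0.05237067 0.63346122]
cas (array([ 0.2, -3.8]), array([219.8, 129.1]), -0.31)
-75 137 [-84.4 -63.5] [-57.9 -35.8]
75 157 [67.6 83.1] [-63.5 -33.5]
scene (array([-1.5,  3.3]), array([209.9,  88.4]), 0.94) 90.55562724370645
slope [ 0.18866213 -1.4372775 ]
cas (array([-2.7,  2.2]), array([223.5, 131.4]), -0.4)
-75 79 [-86.8 -65.1] [29.7 56.5]
75 53 [64.  80.9] [27.9 50.6]
```

View pics/side10.png

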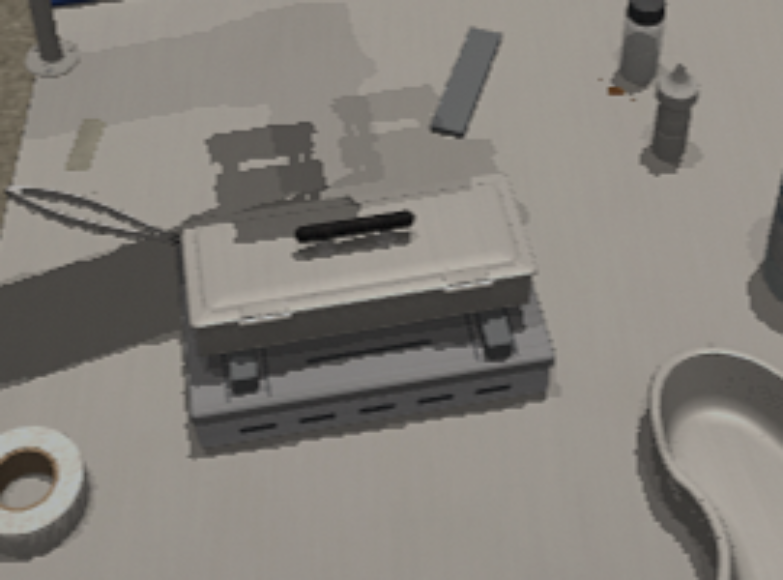

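View pics/w10.png

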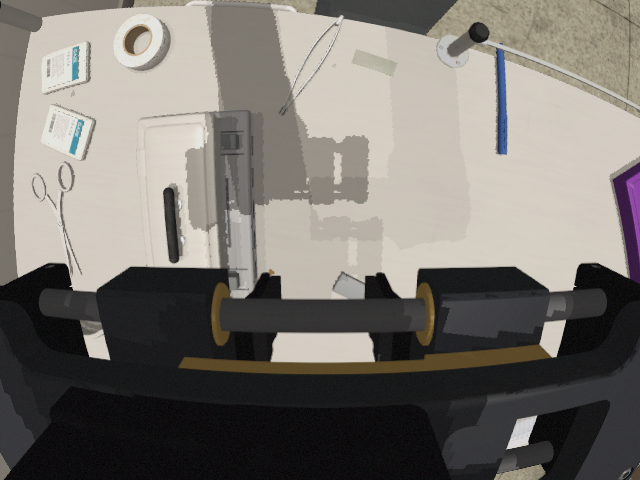

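Run:
```python
from h import *
s=st();print(np.round(s['qvel'],3)); print(ticket.hand_in())
```

```text
t 19.7 pos [508.  -71.4 263.3] toolx yaw -170.88 z [-1.7e-03  4.0e-04 -1.0e+00] F [ 0.1  0.3 -0.4] gap 0.45 q [ 1.    0.38 -1.19  1.81  0.38  1.2   1.42]
[ 0.001  0.001 -0.007 -0.003 -0.002  0.002 -0.001]
the job is handed in; nothing more can be done
None
```

I laid the 16 mm spacer bar across the bare marked place and let go. Then I lifted the steel case by its handle, set it down on both bars and backed the arm clear. I handed in at 19.7 s, with the arm standing still and touching nothing.

**Bar:** it lies between its two lines, parallel to the cassette to about 0.1°. It measured x ≈ -74.3 mm just before I lowered it. Just after letting go it measured about -76.6 mm, but the arm was still moving for that picture; the target was -75 mm. I took no sharper wrist reading of it afterwards, since the case then covered it.

**Case:** in the last wrist picture it was within about 1 mm of centre, turned about 0.2° from the cassette, and tilted 0.2° or less. Its lid was at 91–92 mm, which is the expected 56 + 36 mm, so it rests on both bars.

**Disagreements:** the side and scene cameras differ from the wrist camera by 2–4 mm in absolute position. Judged against the cassette as each one sees it, they put the case about 1–2 mm off centre. The scene camera's fit also gave 0.9° of turn and 1.4° of tilt, from a coarse, partly mixed set of points. The wrist camera, and the side camera to within about 0.6° of tilt, did not bear that out.

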